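# Open the bamboo box with the concealed catch

### The arm

A 7-joint arm with a two-finger parallel gripper is mounted at the origin on the work surface. World frame = base frame: x ahead of the robot, y to its left, z up, the work surface at z = 0. Lengths are in m, angles in rad, forces in N, time in s.
With the tool pointing down it reaches from about 0.4 to 0.9 m from the base axis. Payload 5.6 kg.
Tool frame: the origin (TCP) lies on the centre line of the jaws, within the pads' length; the fingertips stand 14 mm ahead of it and the grasp point (between the pads) lies 5 mm behind it (tip_reach is the distance from the TCP to the fingertips, in m); z points along the fingers, y is the line along which they close (so a half turn about z gives the same grasp; the last joint's range is limited). The gripper opens to 92 mm and grips with 3 to 60 N. Pads are 20 mm wide; open, the fingers measure 128 mm over their backs; the gripper's body (75 mm by 189 mm) begins 69 mm behind the grasp point.
Start: joints at [1.3, 0.468, -0.012, 1.603, 0.006, 1.071, -0.056], TCP at [0.147, -0.633, 0.229] pointing down, gripper open.
Joint ranges: [-2.53, 2.53], [-0.31, 2.02], [-1.57, 1.55], [0.28, 2.44], [-1.29, 4.43], [0.15, 1.84], [-2.92, 2.92]. Speed limits (rad/s): [2.57, 2.57, 3.14, 3.14, 3.14, 3.14, 3.14].

### API

Orientations are given as a rotation vector (axis times angle).
In Python, from rig import read_state, grab_frame, sign_off, search_frame, silhouettes, tip_reach gives the robot as it stands. The module is installed in compiled form; this text tells all that it offers.
- The arm moves only by the tool arm_command, never from a script. Its argument "rows" is one flat list of numbers, 5 for each row, row after row: the shift along the tool's x, y, z in cm, then the turn about the tool's z in degrees, then the opening, from 0 (shut) to 1 (fully open). A call has exactly 5 rows; each row shifts and turns the commanded pose from where the row before left it, along the tool's axes as they then stand; what a row does not reach is not made up. A row lasts 1/12 s, in which the tool goes at most 41.7 mm and 7.16 degrees, less where a joint would pass 70% of its speed; a pose out of reach is approached as far as the arm can. A call with a gripper value outside its range is refused whole. The fingers move at their own pace and stop on an object; "newtons" is the grip in N (left out, the last holds). Time passes only in rows, so rows that do not move let the fingers close, or fill a call up. It gives the time, the measured TCP pose, the force, the opening and the grip force at its end, in the units of the state.
- read_state(): the state, without advancing time (a new reading comes with each control period).
- grab_frame(name): name is "scene" or "top" or "wrist"; returns a dict with "image" (420x560x3 uint8, red, green, blue), "fx", "fy", "cx", "cy" (pixels), "rvec" (rotation vector, rad) and "tvec" (3), from world to camera coordinates, as OpenCV has them; the wrist camera has in their place "T_tool_cam" (4x4, takes a point from camera to tool coordinates, whose origin is the TCP and whose axes are the flange's). Camera axes: x right, y down, z forward; pixel columns grow to the right and rows downward; lengths in m; the calibration is good to about 2 mm. The wrist camera is an equidistant fisheye: a pixel r from the principal point sees the ray r / f radians off the axis. A picture is of the moment at which its call begins: read the wrist's pose just before it. There is no depth.
- sign_off(): hands the job in; it is judged then, once.
Trained networks look in the newest picture that a camera, given by its name, has taken for a name from the list of things; names that differ only in an ending like _2 or _b are one class to them, and where a whole thing is asked for, a point or a joint stands for the part that bears it (a point fixed in the world has none). Each returns a list of dicts, best first, with "p" (0 to 1); they miss things now and then, are a little off and sometimes report something else, mostly with a low value. They report only what shows in the picture. A call takes as long as a camera call.
- search_frame(target, camera): "extent" ([left, top, right, bottom] in pixels, round what is visible of it).
- silhouettes(target, camera): "pixels" (420x560 bool, what is visible of it) and "extent" ([left, top, right, bottom] in pixels, round what is visible of it).
The state is a dict: "time_s": time; "joint_pos": joint angles; "joint_velocities": joint speeds; "tau": joint torques, N m; "eef_pos": TCP position; "orientation": TCP orientation; "contact_force": force on the tool from outside, world axes, zero at the start; "ft_torque": the same for the moment, N m; "grip_width": finger opening in m; "finger_force": force on a finger pad.
Only numpy, scipy, OpenCV 4.12 (cv2) and the standard library are available. Lean on these libraries where they do the work, as an engineer would, in place of code of your own. Each camera call takes 0.05 s, during which the arm holds its last target. There are 200 camera calls.

### The job

The bamboo box is held shut by a concealed catch: one of the four look-alike wooden inlays set flush in its fixed top strip gives under a fingertip, the other three are solid. Feel along the strip, press the inlay that gives until the lid springs ajar, then put a fingertip into the gap and push the lid away from the strip until it is fully open, and come away. Only touch and push: do not pick anything up, and leave the things standing around where they are.

Things in the scene. Friction and masses are not known exactly. Their poses are not given: they have to be found in the camera images.
- box: Fixed bamboo box, 236 (x) by 210 (y) by 80 mm high; origin under its middle, on the bar. x points along the box from the fixed strip (its near end) to the lid, y along the strip, z up. The strip's top is 80 mm above the bar; the strip runs from x = -118 to -50 mm, and the shut lid begins at x = -48 mm.
- strip (a point): Middle of the strip's top face, 80 mm above the bar; axes as the box's. Four look-alike bamboo inlays, 52 (x) by 42 mm (y), have their centres at x = 0 and y = -72, -24, +24, +72 mm from here, faces 1.5 mm below the strip's, in openings 54 by 44 mm parted by solid ribs. Any one may be the catch: only pressing tells which. The strip ends at x = +33 mm, the shut lid begins at +35 mm.
- catch (a joint): How far the catch inlay is pressed straight down, in m: 0 up, 0.006 fully down. It begins to give at about 1.5 N, takes about 5 N fully down, frees the lid at about 4 mm, and springs back up when let go. The other three inlays do not move at all.
- lid (a joint): How far the lid has slid open, in m, level along the box's +x: 0 shut and locked, 0.110 fully open against its stop. When the catch frees it, a spring pushes it open by about 45 mm and no farther; from there it slides with about 2 N and stays where it is left.
- lid_edge (a point): Middle of the top of the lid's near edge, which faces the strip; moves with the lid, axes as the box's. The lid is a bamboo plate 160 (x) by 185 mm (y), 10 mm thick, its top level with the strip's; this edge is 16 mm deep with its lip. A fingertip let 12 mm down into the gap can push it along +x; the middle of the gap is free to 30 mm down.
- bowl: Bystander: shallow white ceramic bowl, 124 mm across, 45 mm high, standing on the white plastic turntable (280 mm across, 22 mm high) to the left; origin under its centre.
- jar: Bystander: glass spice jar with a steel twist cap, 48 mm across, 95 mm high, on the turntable; origin under its centre.
- scoop: Bystander: small stainless steel scoop, cup 48 mm across and 28 mm high with a flat handle 85 mm long along its -x, lying to the right of the box; origin under its cup.
- brush: Bystander: red silicone pastry brush 190 mm long, 36 mm wide, 14 mm high, lying along its x, bristles to +x, to the left of the box; origin under its middle.
- mug: Bystander: white mug, 80 mm across, 92 mm high, to the right; origin under its centre.
- mill: Bystander: dark wooden pepper mill, 54 mm across, 140 mm high, to the right; origin under its centre.

How it is judged:
On the way, in this order (a step that is already met when the one before it is completed fails the run):
1. the catch inlay is pressed down by more than 3 mm (value of joint catch above 0.003 m).
2. the lid has sprung ajar by more than 25 mm (value of joint lid above 0.025 m), for 0.1 s.
At the end, for the whole second after the job is handed in: The lid stands within 10 mm of its fully open stop and is at rest, the catch inlay is let go and up again (within 1 mm), and no bystander is more than 30 mm from where it was (value of joint lid above 0.1 m and velocity of joint lid between -0.01 and 0.01 m/s and value of joint catch below 0.001 m and distance of each of bowl, jar, scoop, brush, mug, mill from where it was at the start of the episode below 0.03 m); the robot touches nothing.
It fails at once if the bowl, jar, scoop, brush, mug or mill is shifted or lifted by more than 30 mm (distance of any of bowl, jar, scoop, brush, mug, mill from where it was at the start of the episode above 0.03 m).
It also fails if it takes over 48 s, if anything falls off the work surface, if the arm or the gripper's body presses on something with over 40 N, if the wrist force passes 120 N, or if a joint passes its speed limit or range.

## Working session

There is one attempt and no reset: what is moved stays moved. The work goes in short steps, Python scripts to look and compute and a tool call to move; the robot and the scene stay as the last step left them, time stands still between calls to the robot, and variables do not carry over. Pictures are saved under pics/ and viewed, at most 10 in all, crops included, and the job is handed in when it is done.

Besides the shell and the picture viewer there is one more tool, called after ">>>" as name(argument=value, ...) on one line, values as JSON. arm_command: Moves the arm, as the interface text tells. Its arguments: {"type":"object","properties":{"rows":{"type":"array"},"newtons":{"type":"number"}},"required":["rows"]}

```bash
mkdir -p pics
python3 - <<'E'
from rig import *
import cv2,numpy as np
s=read_state();print(s['time_s'],s['eef_pos'],s['orientation'],s['contact_force'],s['grip_width'],tip_reach if not callable(tip_reach) else tip_reach())
for c in('top','scene'):
    f=grab_frame(c);cv2.imwrite(f'pics/{c}0.png',f['image'][...,::-1]);print(c,f['fx'],f['fy'],f['cx'],f['cy'],f['rvec'],f['tvec'])
    for t in('box','lid','catch','mill','mug','jar'):
        try:
            for r in search_frame(t,c)[:2]:print(t,r)
        except Exception as e:print(t,e)
print(read_state()['time_s'])
E
```

```text
0.0 [ 0.14660496 -0.63266498  0.227639  ] [-3.11949190e+00 -3.56810955e-01  5.02030955e-04] [-0.38934343  0.05436375  0.23503885] 0.09176233669476995 0.014
top 488.57208979862116 488.57208979862116 281.80730089469813 213.4812087142851 [ 2.14903272 -2.17266057  0.07525359] [0.00568248 0.56834264 1.23895214]
box {'extent': [274.1, 152.0, 368.5, 253.8], 'p': 0.8}
lid {'extent': [277.2, 151.5, 360.1, 224.4], 'p': 0.64}
lid {'extent': [272.8, 152.3, 367.4, 254.1], 'p': 0.45}
catch {'extent': [281.7, 229.4, 302.9, 255.3], 'p': 0.75}
mill {'extent': [429.7, 238.9, 466.7, 255.4], 'p': 0.93}
mug {'extent': [425.1, 153.7, 468.0, 198.6], 'p': 0.82}
mug {'extent': [280.6, 155.9, 356.0, 227.6], 'p': 0.59}
jar {'extent': [131.4, 235.6, 165.3, 255.7], 'p': 0.68}
scene 411.5504995112894 411.5504995112894 272.63977385618495 206.10412938649247 [ 1.96188487  1.18230028 -0.61824443] [-0.23036716 -0.2499031   1.4510813 ]
box {'extent': [190.6, 177.7, 322.5, 290.3], 'p': 0.79}
lid {'extent': [209.8, 193.2, 311.6, 264.3], 'p': 0.86}
catch {'extent': [249.4, 183.3, 271.5, 199.6], 'p': 0.63}
mill {'extent': [84.6, 208.0, 123.0, 267.7], 'p': 0.74}
mug {'extent': [90.7, 265.6, 145.6, 320.5], 'p': 0.9}
jar {'extent': [362.6, 137.1, 385.3, 172.7], 'p': 0.78}
0.7
```

Run:
```python
import cv2
a=cv2.imread('pics/top0.png')[130:280,240:400]
cv2.imwrite('pics/crop.png',cv2.resize(a,None,fx=4,fy=4,interpolation=cv2.INTER_CUBIC))
```

```text
(no output)
```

View pics/top0.png

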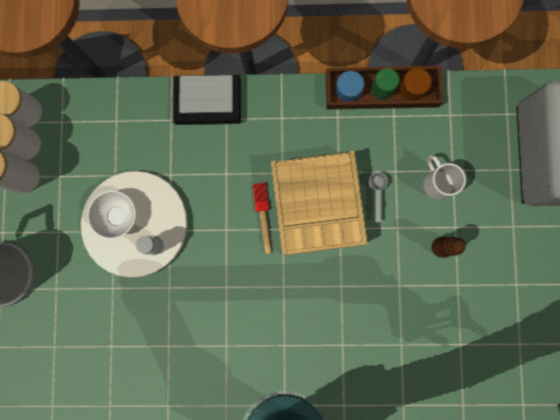

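View pics/crop.png

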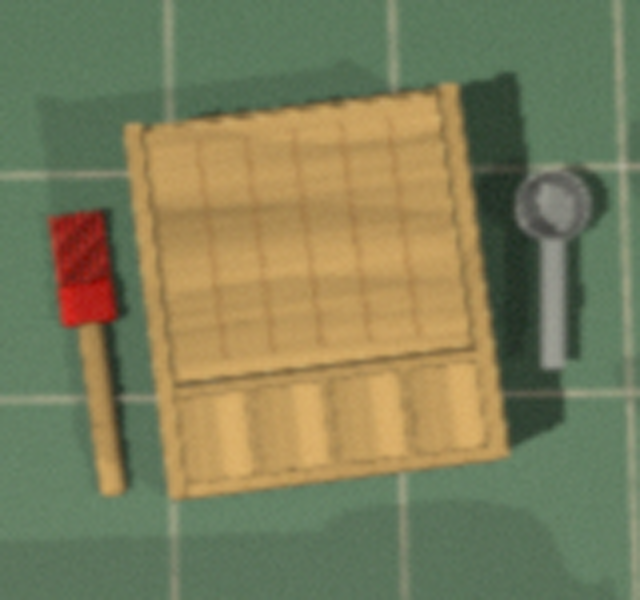

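The crop shows the box with its strip at the bottom (robot side). The box-top corners in the top image are at about (271.5,161.5), (354.5,151.5), (367,244) and (283,254). The brush is close on the left and the scoop close on the right.

```bash
cat > h.py <<'E'
import numpy as np,cv2
from scipy.spatial.transform import Rotation as R
def ray_plane(px,f,z):
    M=R.from_rotvec(np.ravel(f['rvec'])).as_matrix();C=-M.T@np.ravel(f['tvec'])
    d=M.T@np.array([(px[0]-f['cx'])/f['fx'],(px[1]-f['cy'])/f['fy'],1]);return C+d*(z-C[2])/d[2]
F=dict(fx=488.572,fy=488.572,cx=281.807,cy=213.481,rvec=[2.14903272,-2.17266057,0.07525359],tvec=[0.00568248,0.56834264,1.23895214])
E
python3 - <<'E'
from h import *
px=np.array([(126,126),(458,86),(508,455),(172,497)])/4+[240,130]
P=np.array([ray_plane(p,F,.08) for p in px])[:,:2]
print(P)
print([np.linalg.norm(P[i]-P[i-1]) for i in range(4)])
# model corners: TL=(+x,+y),TR=(+x,-y),BR=(-x,-y),BL
m=np.array([(118,105),(118,-105),(-118,-105),(-118,105)])/1e3
c=P.mean(0);U,_,V=np.linalg.svd(m.T@(P-c));r=(U@V).T
print('centre',c,'yaw',np.degrees(np.arctan2(r[1,0],r[0,0])),'res',P-c-m@r.T)
for n,q in dict(i1=(-84,-72),i2=(-84,-24),i3=(-84,24),i4=(-84,72),edge=(-48,0)).items():print(n,c+r@(np.array(q)/1e3))
q=(np.array([(175,385),(470,348)])/4+[240,130]);print([ray_plane(p,F,.08) for p in q])
from rig import read_state
s=read_state();print(R.from_rotvec(s['orientation']).as_matrix().round(3))
E
```

```text
[[ 0.69462234  0.02274919]
 [ 0.71691304 -0.18531988]
 [ 0.48609359 -0.2104487 ]
 [ 0.46245556 -0.00379878]]
[np.float64(0.23367971414714703), np.float64(0.2092596782433696), np.float64(0.23218328726201606), np.float64(0.20799747269756416)]
centre [ 0.59002113 -0.09420454] yaw 6.346950886120275 res [[-0.00106791 -0.00044745]
 [-0.00199245  0.00019633]
 [ 0.00174158  0.00115702]
 [ 0.00131879 -0.0009059 ]]
i1 [ 0.5144955  -0.17504933]
i2 [ 0.50918916 -0.12734354]
i3 [ 0.50388282 -0.07963774]
i4 [ 0.49857648 -0.03193195]
edge [ 0.54231534 -0.09951088]
[array([ 0.53151489, -0.00634348,  0.08      ]), array([ 0.55231973, -0.18880107,  0.08      ])]
[[ 0.974  0.226 -0.   ]
 [ 0.226 -0.974 -0.   ]
 [-0.     0.    -1.   ]]
```

>>> arm_command(rows=[2.31,-1.81,0,0,0,2.31,-1.81,0,0,0,2.31,-1.81,0,0,0,2.31,-1.81,0,0,0,2.31,-1.81,0,0,0], newtons=10)

```text
time_s: 1.12
eef_pos: [0.2395, -0.5179, 0.2287]
orientation: [3.121, 0.357, 0.0]
contact_force: [0.2, -0.4, 1.2]
grip_width: 0.0607
finger_force: 0.0
```

>>> arm_command(rows=[2.31,-1.81,0,0,0,2.31,-1.81,0,0,0,2.31,-1.81,0,0,0,2.31,-1.81,0,0,0,2.31,-1.81,0,0,0])

```text
time_s: 1.53
eef_pos: [0.3317, -0.4036, 0.2289]
orientation: [3.121, 0.357, 0.0]
contact_force: [1.0, 0.2, -0.4]
grip_width: 0.0273
finger_force: 0.0
```

>>> arm_command(rows=[2.31,-1.81,0,0,0,2.31,-1.81,0,0,0,2.31,-1.81,0,0,0,2.31,-1.81,0,0,0,2.31,-1.81,0,0,0])

```text
time_s: 1.95
eef_pos: [0.4238, -0.2894, 0.2289]
orientation: [3.121, 0.357, 0.001]
contact_force: [-0.0, -0.9, 0.2]
grip_width: 0.0007
finger_force: 0.0
```

>>> arm_command(rows=[2.31,-1.81,0,0,0,2.31,-1.81,0,0,0,2.31,-1.81,0,0,0,2.31,-1.81,0,0,0,2.31,-1.81,0,0,0])

```text
time_s: 2.37
eef_pos: [0.5159, -0.1751, 0.2288]
orientation: [3.121, 0.357, 0.001]
contact_force: [0.4, -1.4, -0.3]
grip_width: 0.0005
finger_force: 0.0
```

>>> arm_command(rows=[0,0,0,-7,0,0,0,0,-7,0,0,0,0,-7,0,0,0,0,-7,0,0,0,0,-7,0])

```text
time_s: 2.78
eef_pos: [0.5152, -0.1762, 0.2287]
orientation: [2.865, 1.288, 0.0]
contact_force: [0.2, 0.3, 0.1]
grip_width: 0.0002
finger_force: 0.0
```

>>> arm_command(rows=[0,0,0,-7,0,0,0,0,-7,0,0,0,0,-7,0,0,0,0,-7,0,0,0,0,-7,0])

```text
time_s: 3.2
eef_pos: [0.5151, -0.1764, 0.2287]
orientation: [2.346, 2.089, -0.0]
contact_force: [-0.0, -0.1, 0.2]
grip_width: 0.0006
finger_force: 0.0
```

>>> arm_command(rows=[0,0,0,-7,0,0,0,0,-6.3,0,0,0,0,0,0,0,0,0,0,0,0,0,0,0,0])

```text
time_s: 3.62
eef_pos: [0.5151, -0.1764, 0.2286]
orientation: [2.099, 2.338, -0.0]
contact_force: [1.5, -0.1, 0.7]
grip_width: 0.0003
finger_force: 0.0
```

>>> arm_command(rows=[0,0,3.5,0,0,0,0,3.5,0,0,0,0,3.0,0,0,0,0,2,0,0,0,0,0.8,0,0])

```text
time_s: 4.03
eef_pos: [0.5131, -0.1758, 0.0975]
orientation: [-2.094, -2.336, 0.003]
contact_force: [-1.2, -0.5, 0.3]
grip_width: 0.0005
finger_force: 0.0
```

>>> arm_command(rows=[0,0,0.2,0,0,0,0,0.2,0,0,0,0,0.1,0,0,0,0,0.1,0,0,0,0,0,0,0])

```text
time_s: 4.45
eef_pos: [0.5158, -0.1765, 0.0956]
orientation: [2.094, 2.339, 0.001]
contact_force: [-0.4, -0.3, 0.5]
grip_width: 0.0006
finger_force: 0.0
```

>>> arm_command(rows=[0,0,0.1,0,0,0,0,0.1,0,0,0,0,0.1,0,0,0,0,0,0,0,0,0,0,0,0])

```text
time_s: 4.87
eef_pos: [0.5154, -0.1765, 0.0929]
orientation: [2.094, 2.34, -0.001]
contact_force: [-3.2, 1.3, 10.2]
grip_width: 0.0008
finger_force: 5.0
```

>>> arm_command(rows=[0,0,0.1,0,0,0,0,0.1,0,0,0,0,0,0,0,0,0,0,0,0,0,0,0,0,0])

```text
time_s: 5.28
eef_pos: [0.5155, -0.1765, 0.0929]
orientation: [2.094, 2.34, -0.003]
contact_force: [-8.4, 2.0, 25.8]
grip_width: 0.0008
finger_force: 13.3
```

Inlay 1 is solid: the tip stopped at z=0.0929 m with 26 N. On to inlay 2.

>>> arm_command(rows=[0,0,-1.0,0,0,0,0,-1.0,0,0,2.5,0,0,0,0,2.4,0,0,0,0,0,0,0.6,0,0])

```text
time_s: 5.7
eef_pos: [0.5104, -0.1228, 0.1051]
orientation: [2.088, 2.346, 0.004]
contact_force: [0.1, 0.5, 0.1]
grip_width: 0.0004
finger_force: 0.0
```

>>> arm_command(rows=[0,0,0.5,0,0,0,0,0.4,0,0,0,0,0.2,0,0,0,0,0.1,0,0,0,0,0,0,0])

```text
time_s: 6.12
eef_pos: [0.5095, -0.1285, 0.0929]
orientation: [-2.097, -2.339, 0.003]
contact_force: [-6.9, 0.1, 17.3]
grip_width: 0.0005
finger_force: 8.8
```

>>> arm_command(rows=[0,0,0.1,0,0,0,0,0,0,0,0,0,0,0,0,0,0,0,0,0,0,0,0,0,0])

```text
time_s: 6.53
eef_pos: [0.5094, -0.1285, 0.0928]
orientation: [2.097, 2.339, -0.003]
contact_force: [-9.0, 1.3, 25.2]
grip_width: 0.0006
finger_force: 13.0
```

Inlay 2 is solid as well. Next is inlay 3.

>>> arm_command(rows=[0,0,-1.0,0,0,0,0,-1.0,0,0,2.5,0,0,0,0,2.4,0,0,0,0,0,0,0.6,0,0])

```text
time_s: 6.95
eef_pos: [0.5049, -0.075, 0.1058]
orientation: [2.09, 2.345, 0.005]
contact_force: [-0.1, 0.5, 0.2]
grip_width: 0.0006
finger_force: 0.0
```

>>> arm_command(rows=[0,0,0.5,0,0,0,0,0.4,0,0,0,0,0.2,0,0,0,0,0.1,0,0,0,0,0,0,0])

```text
time_s: 7.37
eef_pos: [0.5039, -0.0803, 0.0929]
orientation: [-2.097, -2.339, 0.003]
contact_force: [-2.9, -0.2, 9.1]
grip_width: 0.0001
finger_force: 4.3
```

>>> arm_command(rows=[0,0,0.1,0,0,0,0,0,0,0,0,0,0,0,0,0,0,0,0,0,0,0,0,0,0])

```text
time_s: 7.78
eef_pos: [0.504, -0.0803, 0.0929]
orientation: [2.097, 2.339, -0.004]
contact_force: [-6.9, -0.2, 17.5]
grip_width: 0.0005
finger_force: 8.8
```

Inlay 3 is solid too, so the catch should be inlay 4.

>>> arm_command(rows=[0,0,-1.0,0,0,0,0,-1.0,0,0,2.5,0,0,0,0,2.4,0,0,0,0,0,0,0.6,0,0])

```text
time_s: 8.2
eef_pos: [0.4997, -0.0261, 0.1071]
orientation: [2.089, 2.345, 0.006]
contact_force: [0.7, 0.3, 0.4]
grip_width: 0.0006
finger_force: 0.0
```

>>> arm_command(rows=[0,0,0.5,0,0,0,0,0.4,0,0,0,0,0.2,0,0,0,0,0.1,0,0,0,0,0.1,0,0])

```text
time_s: 8.62
eef_pos: [0.4986, -0.0313, 0.0924]
orientation: [-2.097, -2.339, 0.002]
contact_force: [-1.1, -1.5, 4.4]
grip_width: 0.0003
finger_force: 2.2
```

>>> arm_command(rows=[0,0,0.1,0,0,0,0,0.1,0,0,0,0,0.1,0,0,0,0,0,0,0,0,0,0,0,0])

```text
time_s: 9.03
eef_pos: [0.499, -0.0305, 0.0897]
orientation: [2.095, 2.34, -0.0]
contact_force: [-1.2, -2.3, 2.1]
grip_width: 0.0007
finger_force: 1.5
```

It gives: 2 N at 3 mm down. I'll press further, then check the lid.

>>> arm_command(rows=[0,0,0.1,0,0,0,0,0.1,0,0,0,0,0.1,0,0,0,0,0,0,0,0,0,0,0,0])

```text
time_s: 9.45
eef_pos: [0.4991, -0.0305, 0.0869]
orientation: [2.095, 2.34, -0.0]
contact_force: [-1.9, -2.5, 7.2]
grip_width: 0.0005
finger_force: 3.5
```

Run:
```python
from rig import *
import cv2
f=grab_frame('scene')
for r in search_frame('lid','scene')[:2]:print(r)
cv2.imwrite('pics/s1.png',f['image'][...,::-1]);s=read_state();print(s['time_s'],s['eef_pos'],s['contact_force'])
```

```text
{'extent': [219.1, 202.7, 323.9, 273.0], 'p': 0.97}
9.55 [ 0.49908297 -0.03039325  0.08689553] [-2.47555475 -3.30095817  7.47042599]
```

View pics/s1.png

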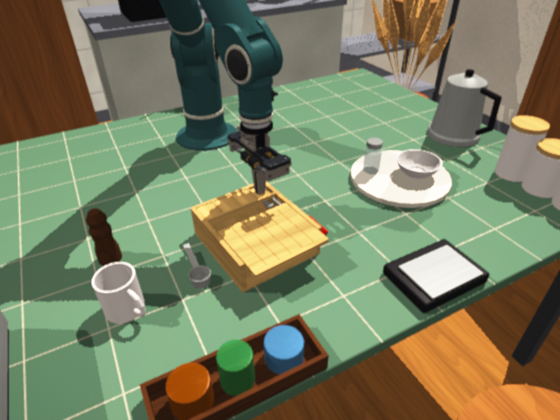

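The lid has sprung ajar: the gap shows beside the strip at about (240,205), with the inlay pressed about 6 mm. I'll lift, move over the gap and turn so the thin side of the fingers lies across it.

>>> arm_command(rows=[0,0,-2,0,0,0,0,-3,0,0,-2.4,2.0,0,0,0,-2.4,2,0,0,0,-2.4,1.8,0,0,0])

```text
time_s: 9.97
eef_pos: [0.5661, -0.0953, 0.1372]
orientation: [2.092, 2.341, 0.003]
contact_force: [-0.0, 0.5, -0.3]
grip_width: 0.0005
finger_force: 0.0
```

>>> arm_command(rows=[0,0,0,7,0,0,0,0,7,0,0,0,0,7,0,0,0,0,7,0,0,0,0,7,0])

```text
time_s: 10.38
eef_pos: [0.5646, -0.0945, 0.136]
orientation: [-2.706, -1.595, -0.001]
contact_force: [-0.1, -0.0, -0.8]
grip_width: 0.0003
finger_force: 0.0
```

>>> arm_command(rows=[0,0,0,7,0,0,0,0,7,0,0,0,0,7,0,0,0,0,7,0,0,0,0,7,0])

```text
time_s: 10.8
eef_pos: [0.5646, -0.0944, 0.136]
orientation: [-3.06, -0.708, -0.001]
contact_force: [-0.1, 0.3, -0.2]
grip_width: 0.0004
finger_force: 0.0
```

>>> arm_command(rows=[0,0,0,7,0,0,0,0,7,0,0,0,0,6,0,0,0,0,0,0,0,0,0,0,0])

```text
time_s: 11.22
eef_pos: [0.5645, -0.0945, 0.1362]
orientation: [-3.136, -0.18, 0.0]
contact_force: [-0.2, 0.2, -0.1]
grip_width: 0.0003
finger_force: 0.0
```

Run:
```python
from rig import *
from h import *
s=read_state();f=grab_frame('wrist');cv2.imwrite('pics/w1.png',f['image'][...,::-1])
c=np.array([.59002,-.0942]);a=np.radians(6.35);r=np.array([[np.cos(a),-np.sin(a)],[np.sin(a),np.cos(a)]])
print('tcp in box',r.T@(s['eef_pos'][:2]-c),s['eef_pos'],s['time_s'])
Rt=R.from_rotvec(s['orientation']).as_matrix();print(Rt.round(3))
T=np.array(f['T_tool_cam'])
for n,(x,y,z) in dict(strip=(-.05,0,.08),stripL=(-.05,.05,.08),lid=(-.003,0,.08),lidL=(-.003,.05,.08),lidR=(-.003,-.05,.08)).items():
    w=np.r_[c+r@[x,y],z];p=np.linalg.inv(T)@np.r_[Rt.T@(w-s['eef_pos']),1]
    th=np.arctan2(np.hypot(p[0],p[1]),p[2]);u=p[:2]/np.hypot(p[0],p[1])*th
    print(n,f['cx']+f['fx']*u[0],f['cy']+f['fy']*u[1])
```

```text
tcp in box [-0.02537476  0.00247257] [ 0.56452745 -0.09454909  0.13617606] 11.2167
[[ 0.993  0.114 -0.   ]
 [ 0.114 -0.993  0.   ]
 [-0.    -0.    -1.   ]]
strip 277.531247555616 258.37661085694714
stripL 208.24197183570897 257.31083354505074
lid 278.0000364333046 193.66715297630623
lidL 204.62728542747243 193.49749202322866
lidR 351.0625468137044 194.18162213659377
```

View pics/w1.png

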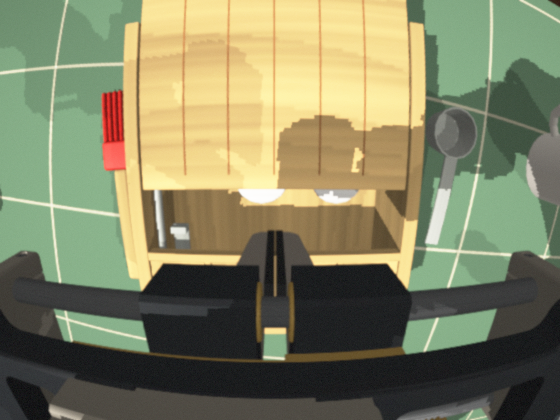

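The wrist picture shows the gap between strip edge (row ~255) and lid edge (row ~189), with the tip mid-gap. This agrees with the predicted rows 258 and 194. Going down 56 mm and pushing.

>>> arm_command(rows=[0,0,2,0,0,0,0,2,0,0,0,0,1.2,0,0,0,0,0.4,0,0,0,0,0,0,0])

```text
time_s: 11.68
eef_pos: [0.5637, -0.0951, 0.0794]
orientation: [-3.136, -0.175, 0.004]
contact_force: [0.2, 0.4, 0.4]
grip_width: -0.0
finger_force: 0.0
```

>>> arm_command(rows=[0.7,0,0,0,0,0.7,0,0,0,0,0.7,0,0,0,0,0.7,0,0,0,0,0.7,0,0,0,0])

```text
time_s: 12.1
eef_pos: [0.6002, -0.0915, 0.0812]
orientation: [3.136, 0.174, 0.001]
contact_force: [-2.7, -1.2, 1.1]
grip_width: 0.0005
finger_force: 1.0
```

>>> arm_command(rows=[0.7,0,0,0,0,0.7,0,0,0,0,0.7,0,0,0,0,0.7,0,0,0,0,0.7,0,0,0,0])

```text
time_s: 12.52
eef_pos: [0.6347, -0.0875, 0.0805]
orientation: [-3.137, -0.174, 0.0]
contact_force: [-1.9, 0.6, 0.5]
grip_width: 0.0003
finger_force: 1.0
```

>>> arm_command(rows=[0.2,0,0,0,0,0.2,0,0,0,0,0.1,0,0,0,0,0.1,0,0,0,0,0,0,0,0,0])

```text
time_s: 12.93
eef_pos: [0.6399, -0.0868, 0.0804]
orientation: [-3.137, -0.174, 0.0]
contact_force: [-1.3, -0.1, -0.1]
grip_width: 0.0005
finger_force: 0.4
```

>>> arm_command(rows=[0.2,0,0,0,0,0.2,0,0,0,0,0,0,0,0,0,0,0,0,0,0,0,0,0,0,0])

```text
time_s: 13.35
eef_pos: [0.6433, -0.0864, 0.0803]
orientation: [-3.137, -0.174, 0.002]
contact_force: [-3.1, -0.5, 2.1]
grip_width: 0.0002
finger_force: 2.0
```

>>> arm_command(rows=[0.2,0,0,0,0,0.2,0,0,0,0,0,0,0,0,0,0,0,0,0,0,0,0,0,0,0])

```text
time_s: 13.77
eef_pos: [0.6436, -0.0864, 0.0803]
orientation: [-3.137, -0.173, 0.015]
contact_force: [-15.2, 0.5, 9.0]
grip_width: 0.0007
finger_force: 7.2
```

The lid is at its stop: 15 N and no further motion. I'll back off 3 cm and then lift.

>>> arm_command(rows=[-0.8,0,0,0,0,-1.2,0,0,0,0,-1.0,0,0,0,0,0,0,0,0,0,0,0,-2,0,0])

```text
time_s: 14.18
eef_pos: [0.6165, -0.0894, 0.0979]
orientation: [-3.136, -0.173, 0.006]
contact_force: [-0.4, 0.4, -1.1]
grip_width: 0.0004
finger_force: 0.0
```

>>> arm_command(rows=[0,0,-3,0,0,0,0,-3,0,0,0,0,-3,0,0,0,0,-3,0,0,0,0,0,0,0])

```text
time_s: 14.6
eef_pos: [0.6233, -0.0895, 0.2281]
orientation: [3.135, 0.174, 0.023]
contact_force: [1.8, -0.2, 1.0]
grip_width: 0.0008
finger_force: 0.0
```

Run:
```python
from rig import *
import cv2
f=grab_frame('scene');cv2.imwrite('pics/s2.png',f['image'][...,::-1]);s=read_state();print(s['time_s'],s['eef_pos'],s['contact_force'])
```

```text
14.65 [ 0.62175124 -0.08946016  0.22501974] [-0.38423883 -0.07072926 -0.58379127]
```

View pics/s2.png

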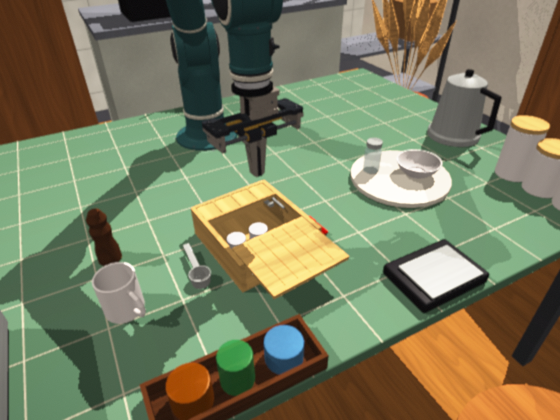

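The lid is fully open, with its far corner now at about (345,255). The gripper is clear above the box and the bystanders stand where they were.

```bash
python3 -c "
from rig import *
print(sign_off())"
```

```text
the job is handed in; nothing more can be done
None
```

The catch was the leftmost inlay (y = +72 mm): I pressed it, pushed the sprung lid to its stop, backed the arm clear with no bystander visibly moved, and handed the job in at about 14.7 s; no verdict came back.

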